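Find the hand stamps with loose handles and send them for regluing

ROBOT

A 6-joint arm with a two-finger parallel gripper is mounted at the origin on the work surface. World frame = base frame: x ahead of the robot, y to its left, z up, the work surface at z = 0. Lengths are in mm, angles in rad, forces in N, time in s.
With the tool pointing down it reaches from about 400 to 925 mm from the base axis. Payload 12.5 kg.
Tool frame: the origin (TCP) lies at the very end of the fingers, on their centre line; the grasp point (between the pads) lies 19 mm behind it; z points along the fingers, y is the direction in which the jaws open and shut (so a half turn about z gives the same grasp; the last joint's range is limited). The gripper opens to 95 mm and grips with 3 to 60 N. Pads are 20 mm wide; open, the fingers measure 119 mm over their backs; the gripper's body (75 mm by 180 mm) begins 59 mm behind the grasp point.
Start: joints at [-1.317, 0.491, 1.559, -0, 1.092, -0.106], TCP at [220.078, -584.989, 214.661] pointing down, gripper open.
Joint ranges: [-3.1, 3.1], [-0.84, 2.19], [0.05, 2.79], [-1.13, 4.28], [0.06, 2.93], [-2.69, 2.69]. Speed limits (rad/s): [2.22, 2.22, 2.79, 3.14, 3.14, 3.14].

INTERFACE

Orientations are given as [roll, pitch, yaw] about the fixed x, y, z axes, in that order (R = Rz(yaw) Ry(pitch) Rx(roll)).
In Python, from cell import env gives the robot as it stands. The module is installed in compiled form; this text tells all that it offers.
- The arm moves only by the tool arm_command, never from a script. Its argument "deltas" is a list that holds one entry, the list of rows, each a list of 5 numbers: the closure, from 0 (fully open) to 1 (shut), then the shift along the world's x, y, z as a fraction of full scale, then the turn about the world's z as a fraction of full scale. In form: [[[grip, dx, dy, dz, twist], ...]]. A call has 1 to 12 rows; each row shifts and turns the pose as measured when the row begins; what a row does not reach is not made up. Full scale, the value 1, is 100 mm for a shift and pi/4 rad for a turn. A row lasts 1/12 s, in which the tool goes at most 41.7 mm and 7.16 degrees, less where a joint would pass 70% of its speed; a pose out of reach is approached as far as the arm can. A call with a number of a shift or a turn outside -1 to 1 is refused whole. A call with a gripper value outside its range is refused whole. The fingers move at their own pace and stop on an object; the grip force is fixed at half the most. Time passes only in rows, so rows that do not move let the fingers close. It gives the time, the measured TCP pose, the force and the opening at its end, in the units of the state.
- env.state(): the state, without advancing time (a new reading comes with each control period).
- env.read_camera(name): name is "scene" or "top"; returns a dict with "frame" (480x640x3 uint8, red, green, blue), "fx", "fy", "cx", "cy" (pixels), "R" (3x3) and "t" (3): a world point X has camera coordinates R X + t. Camera axes: x right, y down, z forward; pixel columns grow to the right and rows downward; lengths in mm; the calibration is good to about 2 mm. A picture is of the moment at which its call begins. There is no depth.
- env.job_done(): hands the job in, once; it reports no verdict.
The state is a dict: "t": time; "joints": joint angles; "qvel": joint speeds; "tau": joint torques, N m; "eef_pos": TCP position; "tcp_rot": TCP orientation; "ft_force": force on the tool from outside, world axes, zero at the start; "moment": the same for the moment, N m; "opening": opening from 0.0 (shut) to 1.0 (fully open).
Only numpy, scipy, OpenCV 4.12 (cv2) and the standard library are available. Lean on these libraries where they do the work, as an engineer would, in place of code of your own. Each camera call takes 0.05 s, during which the arm holds its last target.

TASK

Some of the three hand stamps in the wooden rack have handles that have come loose: rock each handle to and fro along the length of its block to feel for play, and stand every stamp with a loose handle upright in the grey repair tray, setting it down gently. Leave the stamps with firm handles standing in their own pockets, do not touch the stamp on the ink pad, whatever its handle is like, and do not shift anything else.

Things in the scene. Friction and masses are not known exactly. Their poses are not given: they have to be found in the camera images.
- stamp_a: One of four like hand stamps, about 0.3 kg: block 70 mm (its x) by 45 mm (its y), 40 mm tall; on its centre an upright turned wooden handle 65 mm tall, with a neck 17 mm and a round knob 31 mm across, thickest 86 mm above the underside. The handle may be firm or loose; all start upright, so the eye cannot tell. Which stamp stands where changes. Origin: centre of the underside, z up.
- stamp_b: One of four like hand stamps, about 0.3 kg: block 70 mm (its x) by 45 mm (its y), 40 mm tall; on its centre an upright turned wooden handle 65 mm tall, with a neck 17 mm and a round knob 31 mm across, thickest 86 mm above the underside. The handle may be firm or loose; all start upright, so the eye cannot tell. Which stamp stands where changes. Origin: centre of the underside, z up.
- stamp_c: One of four like hand stamps, about 0.3 kg: block 70 mm (its x) by 45 mm (its y), 40 mm tall; on its centre an upright turned wooden handle 65 mm tall, with a neck 17 mm and a round knob 31 mm across, thickest 86 mm above the underside. The handle may be firm or loose; all start upright, so the eye cannot tell. Which stamp stands where changes. Origin: centre of the underside, z up.
- stamp_d: One of four like hand stamps, about 0.3 kg: block 70 mm (its x) by 45 mm (its y), 40 mm tall; on its centre an upright turned wooden handle 65 mm tall, with a neck 17 mm and a round knob 31 mm across, thickest 86 mm above the underside. The handle may be firm or loose; all start upright, so the eye cannot tell. Which stamp stands where changes. Origin: centre of the underside, z up.
- rack: Plywood rack, fixed: 114 mm (its x) by 330 mm (its y), 44 mm tall, with three pockets in a row along y, 100 mm apart, each 72 by 47 mm (long side along x), 36 mm deep, with a stamp in it parallel to the rack axes. The stamps have 1 mm of slack all round. Origin: centre of its underside.
- pocket0 (a point): Centre of the floor of a rack pocket, 8 mm above the bench. Pushed to and fro along the rack x with some 6 N, the knob of a firm stamp here travels under 8 mm in all. A loose handle rocks about the top of its block, along x only, 9 degrees either way against under 1 N, and stays where left: its knob travels about 20 mm. Pinched on its y sides it can rock between the fingers.
- pocket1 (a point): Centre of the floor of a rack pocket, 8 mm above the bench. Pushed to and fro along the rack x with some 6 N, the knob of a firm stamp here travels under 8 mm in all. A loose handle rocks about the top of its block, along x only, 9 degrees either way against under 1 N, and stays where left: its knob travels about 20 mm. Pinched on its y sides it can rock between the fingers.
- pocket2 (a point): Centre of the floor of a rack pocket, 8 mm above the bench. Pushed to and fro along the rack x with some 6 N, the knob of a firm stamp here travels under 8 mm in all. A loose handle rocks about the top of its block, along x only, 9 degrees either way against under 1 N, and stays where left: its knob travels about 20 mm. Pinched on its y sides it can rock between the fingers.
- pad_place (a point): Centre of the top of the black ink pad (115 by 95 by 8 mm, fixed), on the far side of the rack: the fourth stamp stands here, on the pad, and is not to be touched. (In the rules, the part of a stamp named _c2 is the end of its handle inside the block, which cannot be seen: it sits above 26 mm if the handle is loose, below if firm.)
- tray: Grey open repair tray, fixed: 200 mm (its x) by 250 mm (its y) outside, walls 28 mm tall and 6 mm thick, floor 6 mm thick. Origin: centre of its underside. A glue jar stands in one corner.
- glue_jar: Glue jar, 40 mm across, 55 mm tall, standing in one corner of the repair tray, at about x +55, y +80 mm in the tray frame. Not to be moved. Origin at its underside or middle.
- ink_bottle: Ink bottle, 38 mm across, 75 mm tall, standing beyond the rack. Not to be moved. Origin at its underside or middle.
- tape_roll: Roll of paper tape, 64 mm across, 18 mm high, lying on the bench. Not to be moved. Origin at its underside or middle.
- screwdriver: Screwdriver lying on the bench. Not to be moved. Origin at its underside or middle.
- brush: Brush lying on the bench. Not to be moved. Origin at its underside or middle.
- old_handle: Spare stamp handle, about 75 mm long, 29 mm thick, lying in the repair tray beside the jar, at about x -45, y +90 mm in the tray frame. Not to be moved. Origin at its underside or middle.
Mind the look-alikes: they are no part of the job. Leave any pink or red look-alike of the stamp_b alone.

How it is judged:
By the outcome, as a careful person would: the job done as asked, in the order asked, and still so for the second after the job is handed in, with the robot touching nothing.
It also fails if it takes over 67 s, if anything falls off the work surface, if the arm or the gripper's body presses on something with over 40 N, if the wrist force passes 120 N, or if a joint passes its speed limit or range.

## Working session

There is one attempt and no reset: what is moved stays moved. The work goes in short steps, Python scripts to look and compute and a tool call to move; the robot and the scene stay as the last step left them, time stands still between calls to the robot, and variables do not carry over. Pictures are saved under pics/ and viewed, and the job is handed in when it is done.

Besides the shell and the picture viewer there is one more tool, called after ">>>" as a command line: name --argument value ..., lists and objects as JSON in quotes. arm_command: Moves the arm, as the interface text tells. Its arguments: {"type":"object","properties":{"deltas":{"type":"array","items":{"type":"array","items":{"type":"array","items":{"type":"number","minimum":-1,"maximum":1}}}}},"required":["deltas"]}

```bash
mkdir -p pics; python3 - <<'E'
from cell import env
import cv2
s=env.state();print({k:(v if not hasattr(v,'round') else v) for k,v in s.items()})
for n in ("scene","top"):
    c=env.read_camera(n); cv2.imwrite(f"pics/{n}0.png",c["frame"][:,:,::-1]); print(n,c["fx"],c["fy"],c["cx"],c["cy"],c["R"],c["t"])
E
```

```text
{'t': 0.0, 'joints': array([-1.31659747e+00,  4.91572945e-01,  1.55945628e+00,  1.84642661e-05,
        1.09171644e+00, -1.05611830e-01]), 'qvel': array([-4.83958720e-04,  3.99429981e-04, -4.33440547e-04,  4.52320968e-05,
        5.07600849e-04, -1.71992275e-03]), 'tau': array([ 1.93759042e-03, -6.12629771e+01, -2.58172345e+01,  6.92745228e-02,
        4.82738181e-02, -8.93820561e-05]), 'eef_pos': array([ 220.01567439, -584.72573767,  214.05108837]), 'tcp_rot': array([-3.14044779e+00, -1.37829705e-04,  3.59802082e-01]), 'ft_force': array([-0.36204261,  0.08800129, -0.22484296]), 'moment': array([ 0.06312159, -0.01942962,  0.00408906]), 'opening': 1.0000416438384458}
scene 458.6649302404621 458.6649302404621 315.9016938611286 241.6900033953386 [[ 8.71551678e-01  4.90303248e-01  6.30335179e-04]
 [ 3.25442267e-01 -5.77536103e-01 -7.48691780e-01]
 [-3.66721970e-01  6.52728714e-01 -6.62917960e-01]] [-470.91750883 -134.03690667 1173.1460283 ]
top 584.9057563082492 584.9057563082492 315.2840846217556 235.7792907542102 [[ 0.02097449 -0.99960572  0.01866734]
 [-0.98944812 -0.02343148 -0.14298038]
 [ 0.1433614  -0.01547142 -0.98954946]] [  33.94393724  517.46615283 1189.44046135]
```

View pics/scene0.png

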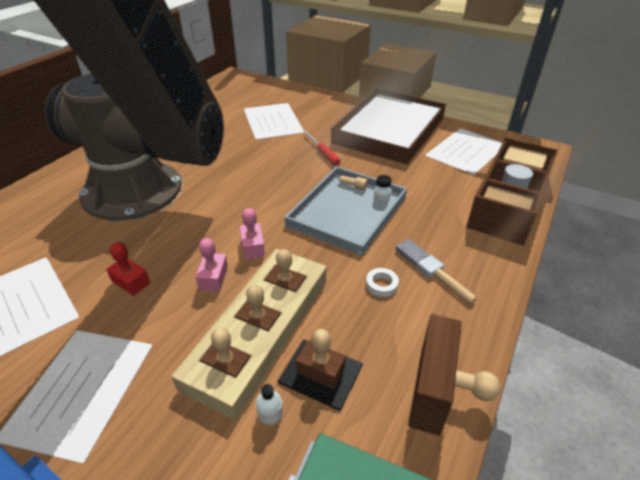

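View pics/top0.png

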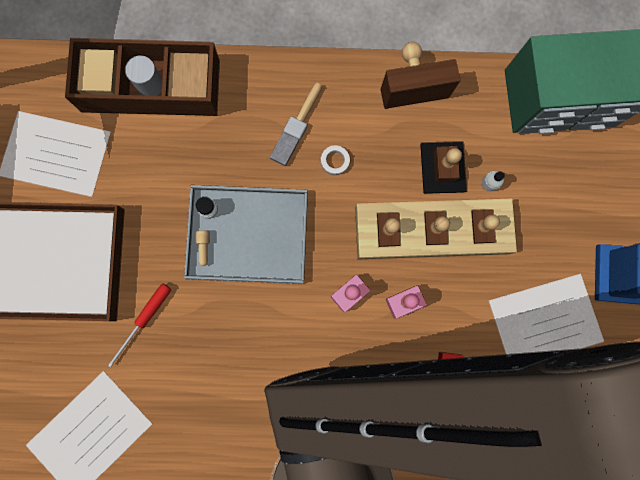

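The rack is at top px (437,229) with three stamps. The tray is at (247,235), with the jar and old handle on its left side. The pad stamp is at (447,165), and two pink look-alikes are at (350,293) and (407,301). Next I'll measure the rack, knobs and tray.

```bash
cat > h.py <<'E'
from cell import env
import cv2, numpy as np
def ray(c,uv,z):
    R=np.array(c["R"]);t=np.array(c["t"]);o=-R.T@t
    d=R.T@np.array([(uv[0]-c["cx"])/c["fx"],(uv[1]-c["cy"])/c["fy"],1.]);return o+d*(z-o[2])/d[2]
def proj(c,X):
    p=np.array(c["R"])@np.array(X,float)+c["t"];return np.array([c["fx"]*p[0]/p[2]+c["cx"],c["fy"]*p[1]/p[2]+c["cy"]])
E
python3 - <<'E'
from h import *
c=env.read_camera("top");f=c["frame"];hsv=cv2.cvtColor(f,cv2.COLOR_RGB2HSV)
for p in [(365,215),(510,240),(460,210),(250,230),(392,227),(382,240),(450,290)]: print(p,f[p[1],p[0]],hsv[p[1],p[0]])
cv2.imwrite("pics/crop0.png",cv2.resize(f[130:330,320:540,::-1],None,fx=3.6,fy=3,interpolation=cv2.INTER_CUBIC)[:600,:792])
cv2.imwrite("pics/crop1.png",cv2.resize(f[175:295,170:330,::-1],None,fx=5,fy=5,interpolation=cv2.INTER_CUBIC))
E
```

```text
(365, 215) [197 174 126] [ 20  92 197]
(510, 240) [208 189 138] [ 22  86 208]
(460, 210) [199 175 128] [ 20  91 199]
(250, 230) [146 157 163] [101  27 163]
(392, 227) [208 179 128] [ 19  98 208]
(382, 240) [94 58 40] [ 10 146  94]
(450, 290) [170 115  73] [ 13 146 170]
```

View pics/crop0.png

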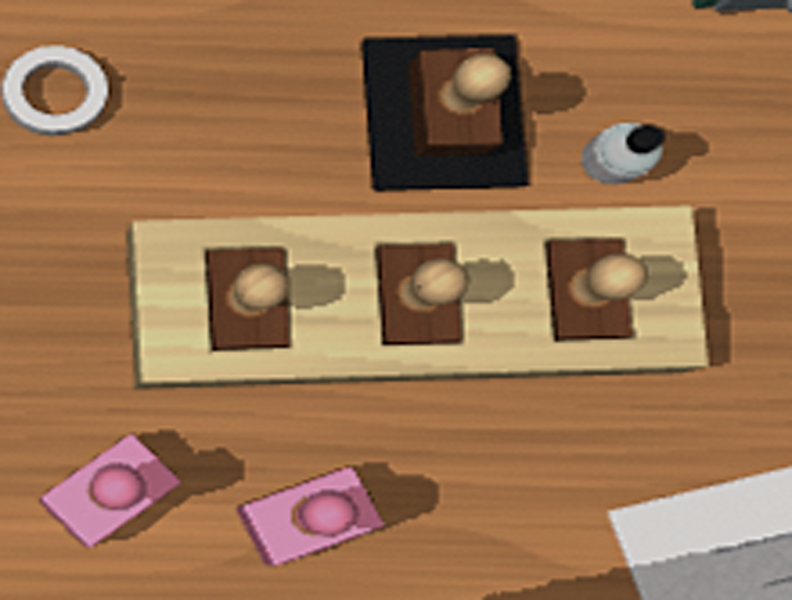

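View pics/crop1.png

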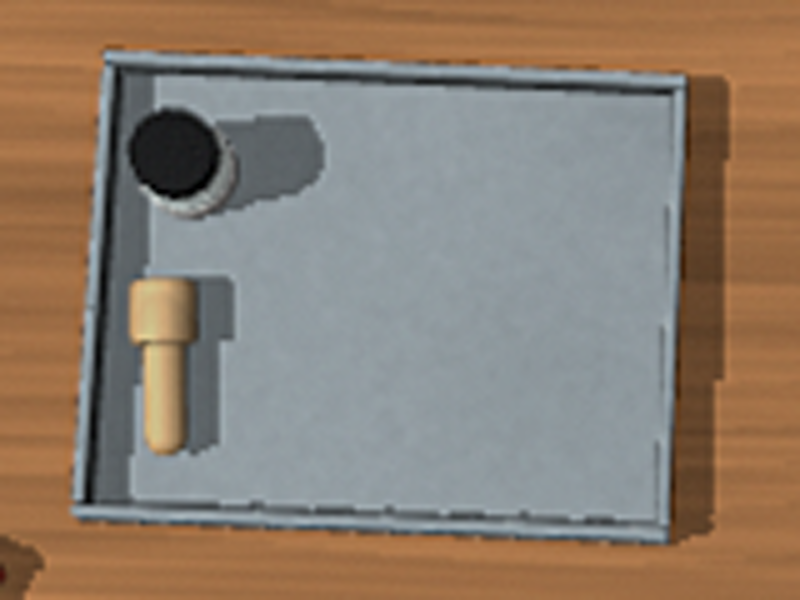

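In crop0 the rack top corners are at about (132,222), (692,208), (706,366) and (139,381), with knobs at (262,287), (440,283) and (616,277). In crop1 the tray rim corners are at (107,52), (686,78), (668,540) and (75,517). Casting rays from those pixels now.

```bash
python3 - <<'E'
from h import *
np.set_printoptions(precision=1,suppress=True)
c=env.read_camera("top")
a=lambda p:(p[0]/3.6+320-.35,p[1]/3+130-.33)
b=lambda p:(p[0]/5+170-.4,p[1]/5+175-.4)
r=np.array([ray(c,a(p),44)[:2] for p in [(132,222),(692,208),(706,366),(139,381)]])
print(r,r.mean(0)); d=(r[0]+r[3]-r[1]-r[2]); print("rack yaw",np.degrees(np.arctan2(-d[0],d[1])), np.linalg.norm(d)/2,np.linalg.norm(r[0]-r[3]))
# block tops
for q in [[(206,248),(286,246),(290,348),(212,351)],[(377,243),(455,241),(463,343),(383,345)],[(547,239),(623,237),(633,338),(555,340)]]:
    print("block",np.array([ray(c,a(p),48)[:2] for p in q]).mean(0))
for p in [(262,287),(440,283),(616,277)]: print("knob",ray(c,a(p),94)[:2])
print("padknob",ray(c,a((482,77)),94)[:2], "pinks",[ray(c,a(p),86)[:2] for p in [(117,487),(327,513)]])
t=np.array([ray(c,b(p),28)[:2] for p in [(107,52),(686,78),(668,540),(75,517)]]);print(t,t.mean(0));d=(t[0]+t[3]-t[1]-t[2]);print("tray yaw",np.degrees(np.arctan2(-d[0],d[1])),np.linalg.norm(d)/2,np.linalg.norm(t[0]-t[3]))
# scene knobs, cross-check
s=env.read_camera("scene");
for p in [(284,259),(255,296),(221,342)]: print("scene knob",ray(s,p,94)[:2])
E
```

```text
[[ 585.8  -39.3]
 [ 604.  -368.9]
 [ 491.9 -374. ]
 [ 473.8  -44.6]] [ 538.9 -206.7]
rack yaw 3.152823156513309 330.00636740799746 112.11009630387862
block [ 532.8 -107.1]
block [ 538.9 -206.6]
block [ 544.5 -305.9]
knob [ 533.2 -108.1]
knob [ 538.3 -207.8]
knob [ 544.7 -306.8]
padknob [ 681.4 -233.2] pinks [array([398.4, -29.3]), array([ 383.8, -145.5])]
[[620.9 312.3]
 [615.8  65.5]
 [418.6  68.5]
 [422.7 315.5]] [519.5 190.5]
tray yaw -1.0669042230300532 246.94279428707063 198.2337316074165
scene knob [ 533.8 -108.3]
scene knob [ 539.6 -209.1]
scene knob [ 548.3 -312.3]
```

>>> arm_command --deltas '[[[0,0.3,0.26,0,0.16],[0,0.3,0.26,0,0.16],[0,0.3,0.26,0,0.16],[0,0.3,0.26,0,0.16],[0,0.3,0.26,0,0.16],[0,0.3,0.26,0,0.16],[0,0.3,0.26,0,0.16],[0,0.3,0.26,0,0.16],[0,0.3,0.26,0,0.16],[0,0.3,0.26,0,0.16]]]'

```text
t: 1.08
eef_pos: [524.7, -316.8, 213.3]
tcp_rot: [-3.141, 0.001, 1.61]
ft_force: [-0.0, -0.8, 0.2]
opening: 0.996
```

>>> arm_command --deltas '[[[0,0.2,0.1,-0.1,0.02],[0,0,0,-0.35,0],[0,0,0,-0.35,0],[0,0,0,-0.35,0],[0,0,0,-0.2,0],[0.5,0,0,0,0],[0.5,0,0,0,0],[0.5,0,0,0,0],[0.5,0,0,0,0]]]'

```text
t: 1.83
eef_pos: [553.3, -298.3, 76.5]
tcp_rot: [3.136, 0.004, 1.647]
ft_force: [-0.4, 0.2, -0.1]
opening: 0.777
```

>>> arm_command --deltas '[[[0.5,-0.08,-0.08,0,-0.02],[0.5,0,0,0,0],[0.5,0,0,0,0],[0.5,0,0,0,0]]]'

```text
t: 2.17
eef_pos: [545.6, -308.9, 81.3]
tcp_rot: [3.13, 0.009, 1.628]
ft_force: [-0.3, -0.3, -0.2]
opening: 0.521
```

```bash
cat > look.py <<'E'
import sys
from h import *
n=sys.argv[1];cam=sys.argv[2];x0,x1,y0,y1=map(int,sys.argv[3:7])
c=env.read_camera(cam);f=c["frame"][y0:y1,x0:x1,::-1];k=min(800/f.shape[1],600/f.shape[0])
cv2.imwrite(f"pics/{n}.png",cv2.resize(f,None,fx=k,fy=k,interpolation=cv2.INTER_CUBIC)[:600,:800])
s=env.state();print(s["t"],s["eef_pos"],s["tcp_rot"],s["ft_force"],s["opening"])
E
python3 look.py s1 scene 120 420 200 425
```

```text
2.2167 [ 545.69795169 -308.83234127   81.35099855] [3.13013954 0.00913505 1.62858252] [ 0.25663226 -0.23560648 -0.05550887] 0.5136100151886076
```

View pics/s1.png

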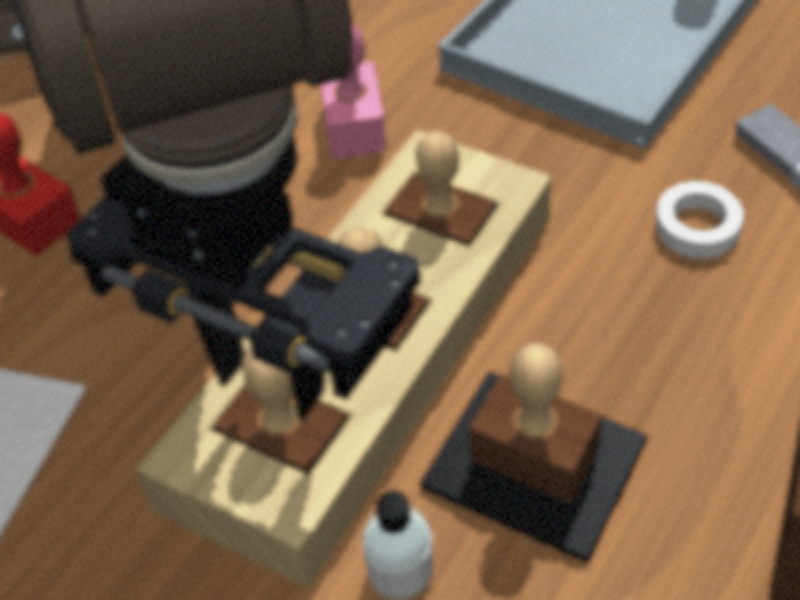

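The fingers straddle the knob of the robot-right stamp, crop px (265,375), along rack x. Now push in small steps.

>>> arm_command --deltas '[[[0.5,0.04,0,0,0],[0.5,0.04,0,0,0],[0.5,0.03,0,0,0]]]'

```text
t: 2.47
eef_pos: [556.7, -308.9, 82.1]
tcp_rot: [3.131, 0.009, 1.628]
ft_force: [-8.5, -1.6, 6.5]
opening: 0.501
```

>>> arm_command --deltas '[[[0.5,0.03,0,0,0]]]'

```text
t: 2.55
eef_pos: [558.6, -308.6, 82.1]
tcp_rot: [3.135, 0.008, 1.629]
ft_force: [-21.8, -1.6, 13.5]
opening: 0.505
```

>>> arm_command --deltas '[[[0.5,0.03,0,0,0]]]'

```text
t: 2.63
eef_pos: [558.9, -308.4, 82.1]
tcp_rot: [-3.141, 0.006, 1.631]
ft_force: [-27.0, -4.6, 14.7]
opening: 0.503
```

>>> arm_command --deltas '[[[0.5,-0.06,0,0,0],[0.5,-0.06,0,0,0],[0.5,-0.03,0,0,0],[0.5,-0.03,0,0,0]]]'

```text
t: 2.97
eef_pos: [540.7, -308.1, 81.7]
tcp_rot: [-3.139, 0.005, 1.632]
ft_force: [0.3, 0.6, 0.3]
opening: 0.502
```

>>> arm_command --deltas '[[[0.5,-0.03,0,0,0]]]'

```text
t: 3.05
eef_pos: [537.7, -308.0, 81.6]
tcp_rot: [-3.14, 0.006, 1.632]
ft_force: [-0.2, 0.2, 0.6]
opening: 0.502
```

>>> arm_command --deltas '[[[0.5,-0.03,0,0,0]]]'

```text
t: 3.13
eef_pos: [534.6, -308.0, 81.6]
tcp_rot: [-3.14, 0.006, 1.632]
ft_force: [1.5, -0.6, 0.7]
opening: 0.501
```

>>> arm_command --deltas '[[[0.5,-0.02,0,0,0]]]'

```text
t: 3.22
eef_pos: [533.6, -308.3, 82.2]
tcp_rot: [3.14, 0.007, 1.632]
ft_force: [8.1, 1.4, 4.5]
opening: 0.503
```

>>> arm_command --deltas '[[[0.5,-0.02,0,0,0]]]'

```text
t: 3.3
eef_pos: [532.8, -308.6, 82.9]
tcp_rot: [3.137, 0.009, 1.632]
ft_force: [6.1, 1.6, 3.2]
opening: 0.5
```

```bash
python3 look.py s2 scene 120 420 200 425
```

```text
3.35 [ 532.70362765 -308.61250483   83.09280587] [3.13644927 0.00879773 1.63157234] [5.2516032  0.93213135 4.0345671 ] 0.4995828528659922
```

View pics/s2.png

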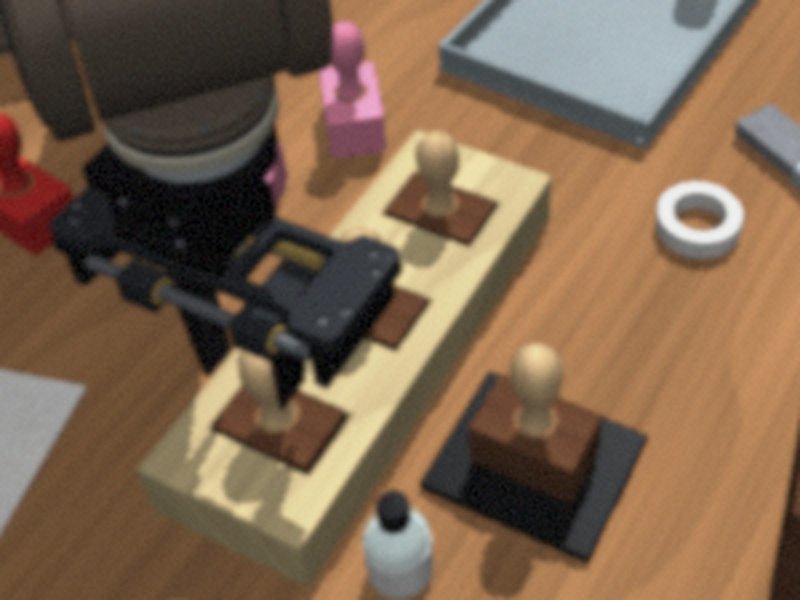

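Between ~7 N contacts on each side, the TCP travelled about 23 mm. About 16.5 mm of that is free gap, so the knob moved about 6.5 mm and P2 seems firm. Opening, rising and moving to P1.

>>> arm_command --deltas '[[[0.3,0.06,0.02,0,0],[0.3,0.06,0.01,0,0],[0.3,0,0,0.2,0],[0.3,0,0,0.3,0],[0.3,-0.03,0.3,0,0],[0.3,-0.02,0.3,0,0],[0.3,-0.02,0.3,0,0],[0.3,0,0,0,0]]]'

```text
t: 4.02
eef_pos: [539.8, -212.7, 134.1]
tcp_rot: [3.138, 0.008, 1.629]
ft_force: [0.4, 0.6, -0.3]
opening: 0.696
```

```bash
python3 look.py s3 scene 120 420 200 425;python3 look.py t3 top 320 540 150 315
```

```text
4.0667 [ 540.49733339 -214.62892653  134.27742744] [3.13718441 0.00884368 1.62925628] [-0.43262517  0.34186265 -0.26675103] 0.7014068542872297
4.1167 [ 540.75769829 -216.04295731  134.18973159] [3.13676487 0.00928876 1.62858736] [ 0.67107766 -0.17642284 -0.18129429] 0.7015231761002684
```

View pics/s3.png

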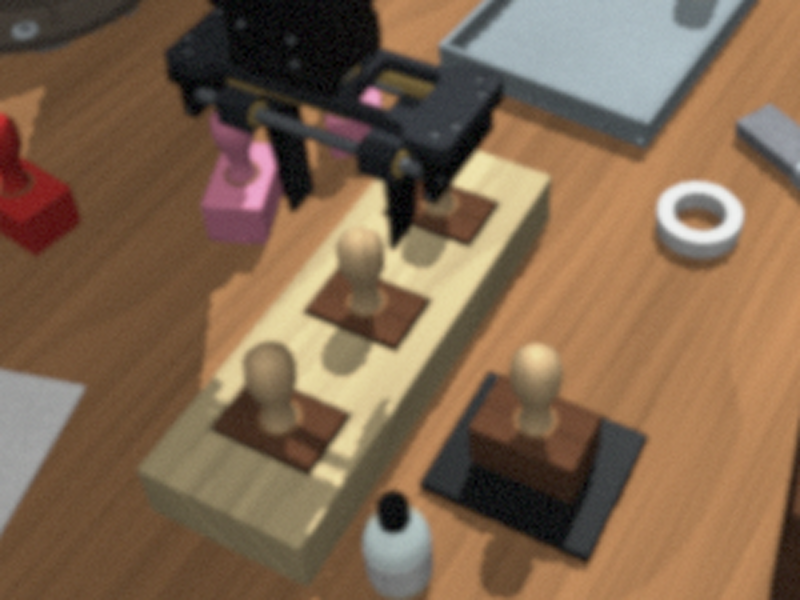

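View pics/t3.png

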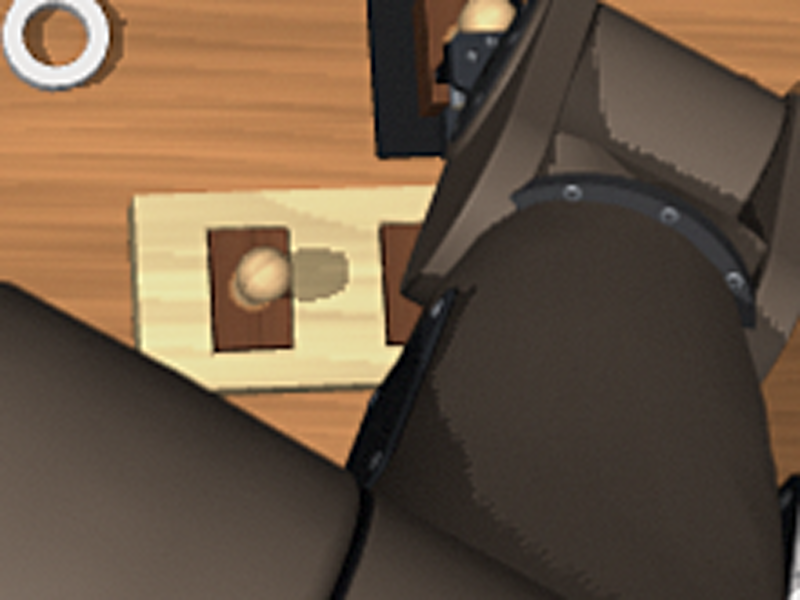

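P2's knob, scene crop (268,368), is where it started and stands upright. Now testing P1.

>>> arm_command --deltas '[[[0.3,-0.02,0.08,0,0],[0.3,0,0,-0.2,0],[0.5,0,0,-0.2,0],[0.5,0,0,-0.1,0],[0.5,0,0,0,0],[0.5,0,0,0,0]]]'

```text
t: 4.62
eef_pos: [539.8, -210.6, 82.3]
tcp_rot: [3.136, 0.01, 1.625]
ft_force: [0.3, -0.6, 0.3]
opening: 0.513
```

>>> arm_command --deltas '[[[0.5,0.03,0.02,0,0],[0.5,0.03,0,0,0],[0.5,0.03,0,0,0]]]'

```text
t: 4.87
eef_pos: [549.5, -209.4, 83.8]
tcp_rot: [3.135, 0.011, 1.624]
ft_force: [-1.6, 0.4, 1.0]
opening: 0.498
```

>>> arm_command --deltas '[[[0.5,0.02,0,0,0]]]'

```text
t: 4.95
eef_pos: [552.1, -209.4, 84.4]
tcp_rot: [3.135, 0.011, 1.624]
ft_force: [-1.1, 1.7, 0.4]
opening: 0.499
```

>>> arm_command --deltas '[[[0.5,0.02,0,0,0]]]'

```text
t: 5.03
eef_pos: [554.5, -209.4, 84.9]
tcp_rot: [3.134, 0.011, 1.624]
ft_force: [-1.9, 0.1, 0.9]
opening: 0.5
```

>>> arm_command --deltas '[[[0.5,0.02,0,0,0]]]'

```text
t: 5.12
eef_pos: [556.7, -209.4, 85.2]
tcp_rot: [3.134, 0.012, 1.624]
ft_force: [-4.7, -0.4, 1.9]
opening: 0.5
```

>>> arm_command --deltas '[[[0.5,0.02,0,0,0]]]'

```text
t: 5.2
eef_pos: [557.8, -209.2, 85.5]
tcp_rot: [3.137, 0.011, 1.625]
ft_force: [-9.7, 0.4, 8.2]
opening: 0.502
```

>>> arm_command --deltas '[[[0.5,-0.06,0,0,0],[0.5,-0.06,0,0,0],[0.5,-0.05,0,0,0],[0.5,-0.03,0,0,0],[0.5,-0.03,0,0,0]]]'

```text
t: 5.62
eef_pos: [534.1, -209.3, 85.9]
tcp_rot: [3.134, 0.012, 1.625]
ft_force: [1.5, 0.0, 0.6]
opening: 0.501
```

>>> arm_command --deltas '[[[0.5,-0.02,0,0,0]]]'

```text
t: 5.7
eef_pos: [531.9, -209.5, 86.1]
tcp_rot: [3.134, 0.012, 1.625]
ft_force: [1.5, 0.3, 1.0]
opening: 0.498
```

>>> arm_command --deltas '[[[0.5,-0.02,0,0,0]]]'

```text
t: 5.78
eef_pos: [529.9, -209.6, 86.3]
tcp_rot: [3.133, 0.013, 1.625]
ft_force: [1.3, 0.2, 1.6]
opening: 0.503
```

>>> arm_command --deltas '[[[0.5,-0.02,0,0,0]]]'

```text
t: 5.87
eef_pos: [528.0, -209.7, 86.5]
tcp_rot: [3.132, 0.013, 1.624]
ft_force: [1.1, -0.1, 1.4]
opening: 0.506
```

>>> arm_command --deltas '[[[0.5,-0.02,0,0,0]]]'

```text
t: 5.95
eef_pos: [525.9, -209.8, 86.6]
tcp_rot: [3.132, 0.013, 1.625]
ft_force: [1.2, -0.3, 0.8]
opening: 0.499
```

P1 is loose, since its knob moves over 15 mm at about 1 N. Find the stop on this side, then return.

>>> arm_command --deltas '[[[0.5,-0.03,0,0,0],[0.5,-0.02,0,0,0]]]'

```text
t: 6.12
eef_pos: [521.2, -210.0, 86.8]
tcp_rot: [3.13, 0.014, 1.624]
ft_force: [7.3, 1.1, 4.9]
opening: 0.499
```

```bash
python3 look.py s4 scene 120 420 200 425
```

```text
6.1667 [ 521.23208122 -210.05071199   86.98003812] [3.12966359 0.01416449 1.62425086] [3.57029552 1.28616498 0.78083105] 0.49852567962676714
```

View pics/s4.png

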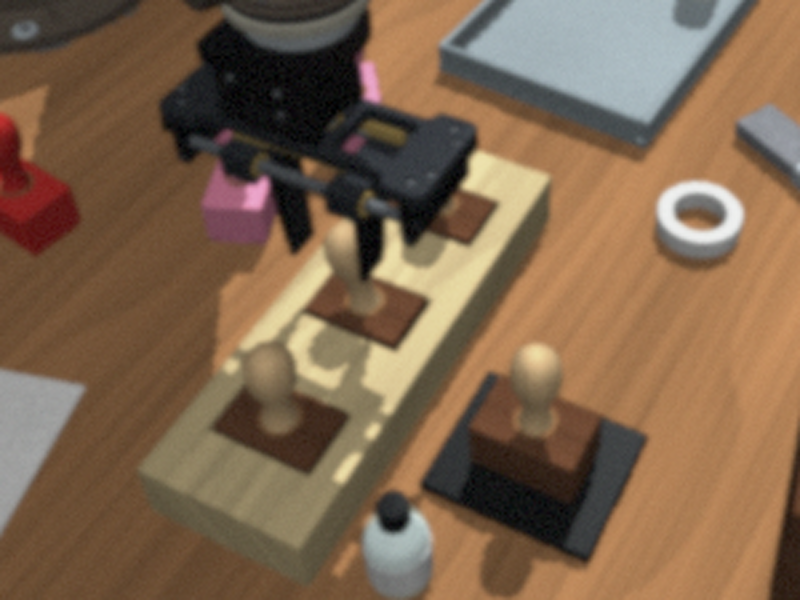

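P1 is loose: 36 mm TCP travel less 16.5 mm gap gives about 19.5 mm, and the tilt shows at crop (342,245). Recentre it, then test P0.

>>> arm_command --deltas '[[[0.5,0.08,0.01,0,0],[0.5,0.08,0,0,0],[0.5,0.06,0,0,0],[0.5,0.02,0,0,0],[0.3,-0.05,0,0,0],[0.3,-0.03,0,0.1,0],[0.3,0,0,0.3,0],[0.3,0,0.2,0,0],[0.3,-0.02,0.3,0,0],[0.3,-0.02,0.3,0,0],[0.3,-0.02,0.2,0,0],[0.3,0,0,0,0]]]'

```text
t: 7.17
eef_pos: [528.8, -106.2, 130.8]
tcp_rot: [3.134, 0.012, 1.621]
ft_force: [1.0, 1.0, 0.0]
opening: 0.699
```

```bash
python3 look.py s5 scene 120 420 200 425
```

```text
7.2167 [ 529.19992817 -107.4370835   130.88935515] [3.1338592  0.01236291 1.62131934] [-0.01073413  0.43918996  0.24469145] 0.69894253619443
```

View pics/s5.png

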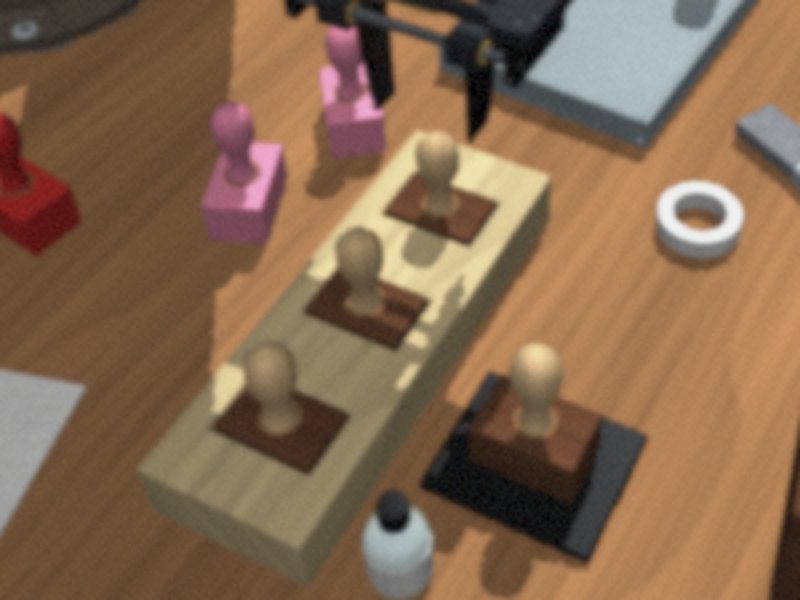

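P1 is re-centred, with its knob at crop (358,252). The arm is above P0, so lower and test there.

>>> arm_command --deltas '[[[0.3,0.04,0,0,0],[0.3,0,0,-0.2,0],[0.5,0,0,-0.2,0],[0.5,0,0,-0.08,0],[0.5,0,0,0,0],[0.5,0,0,0,0]]]'

```text
t: 7.72
eef_pos: [535.5, -112.8, 83.9]
tcp_rot: [3.13, 0.015, 1.618]
ft_force: [-0.3, 0.6, 0.2]
opening: 0.517
```

>>> arm_command --deltas '[[[0.5,0.03,0,0,0],[0.5,0.03,0,0,0]]]'

```text
t: 7.88
eef_pos: [542.0, -113.8, 84.9]
tcp_rot: [3.129, 0.015, 1.617]
ft_force: [-0.5, -0.0, -0.5]
opening: 0.504
```

>>> arm_command --deltas '[[[0.5,0.02,0,0,0]]]'

```text
t: 7.97
eef_pos: [544.5, -114.1, 85.6]
tcp_rot: [3.129, 0.015, 1.617]
ft_force: [-1.4, 0.1, 0.1]
opening: 0.501
```

>>> arm_command --deltas '[[[0.5,0.02,0,0,0]]]'

```text
t: 8.05
eef_pos: [547.0, -114.1, 86.1]
tcp_rot: [3.128, 0.015, 1.617]
ft_force: [-1.1, 0.9, 0.2]
opening: 0.502
```

>>> arm_command --deltas '[[[0.5,0.02,0.03,-0.03,0]]]'

```text
t: 8.13
eef_pos: [549.5, -111.5, 83.9]
tcp_rot: [3.127, 0.016, 1.617]
ft_force: [-2.1, -0.6, 0.7]
opening: 0.503
```

>>> arm_command --deltas '[[[0.5,0.02,0.03,-0.02,0]]]'

```text
t: 8.22
eef_pos: [551.3, -108.4, 81.9]
tcp_rot: [3.128, 0.016, 1.617]
ft_force: [-8.9, -4.2, 6.0]
opening: 0.499
```

>>> arm_command --deltas '[[[0.5,0.02,0,0,0]]]'

```text
t: 8.3
eef_pos: [552.0, -107.8, 81.5]
tcp_rot: [3.131, 0.016, 1.618]
ft_force: [-11.2, -3.2, 8.6]
opening: 0.501
```

>>> arm_command --deltas '[[[0.5,-0.06,0,0,0],[0.5,-0.06,0,0,0],[0.5,-0.05,0,0,0],[0.5,-0.03,0,0,0],[0.5,-0.03,0,0,0]]]'

```text
t: 8.72
eef_pos: [528.2, -106.6, 81.2]
tcp_rot: [3.13, 0.016, 1.619]
ft_force: [0.4, -0.8, 1.2]
opening: 0.5
```

>>> arm_command --deltas '[[[0.5,-0.03,0,0,0],[0.5,-0.02,0,0,0]]]'

```text
t: 8.88
eef_pos: [523.1, -106.7, 81.6]
tcp_rot: [3.128, 0.016, 1.619]
ft_force: [0.7, 0.7, 0.1]
opening: 0.5
```

>>> arm_command --deltas '[[[0.5,-0.03,0,0,0]]]'

```text
t: 8.97
eef_pos: [520.2, -106.8, 81.7]
tcp_rot: [3.127, 0.017, 1.619]
ft_force: [2.1, -0.4, -0.2]
opening: 0.5
```

>>> arm_command --deltas '[[[0.5,-0.03,0,0,0]]]'

```text
t: 9.05
eef_pos: [517.2, -106.9, 81.8]
tcp_rot: [3.127, 0.017, 1.619]
ft_force: [1.4, -0.4, 1.2]
opening: 0.499
```

P0 is loose too: 34 mm TCP travel less 16.5 mm gap is at least 17.5 mm. So P0 and P1 are loose and P2 is firm. Grasp P0, centred.

>>> arm_command --deltas '[[[0.5,0.06,0,-0.02,0.01],[0.5,0.06,0,-0.02,0.01],[0.5,0.05,0,-0.02,0],[0.5,0,0,0,0]]]'

```text
t: 9.38
eef_pos: [534.9, -106.9, 75.2]
tcp_rot: [3.128, 0.016, 1.636]
ft_force: [-0.2, 0.2, 0.0]
opening: 0.498
```

>>> arm_command --deltas '[[[1,-0.015,0,0,0],[1,0,0,0,0],[1,0,0,0,0],[1,0,0,0,0],[1,0,0,0,0]]]'

```text
t: 9.8
eef_pos: [532.9, -106.6, 74.3]
tcp_rot: [3.131, 0.016, 1.636]
ft_force: [0.0, -0.8, -0.9]
opening: 0.31
```

```bash
python3 look.py s6 scene 120 420 200 425
```

```text
9.85 [ 532.86376593 -106.6035964    74.25905639] [3.13055069 0.01556569 1.63622853] [-0.35112624 -0.18574648 -0.05729636] 0.306929460561328
```

View pics/s6.png

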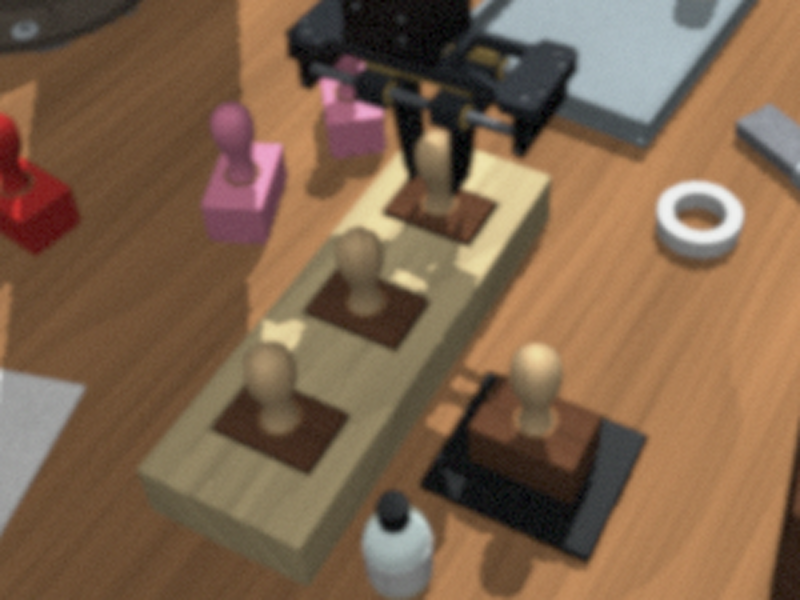

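Gripped at about 29.5 mm opening. Lift straight up.

>>> arm_command --deltas '[[[1,0,0,0.06,0],[1,0,0,0.12,0],[1,0,0,0.15,0],[1,0,0,0.15,0],[1,0,0,0.15,0],[1,0,0,0.1,0],[1,0,0,0,0]]]'

```text
t: 10.43
eef_pos: [531.7, -106.0, 150.5]
tcp_rot: [3.133, 0.014, 1.636]
ft_force: [0.7, 0.5, -3.7]
opening: 0.308
```

```bash
python3 look.py s7 scene 120 420 150 375
```

```text
10.4833 [ 531.41181876 -105.89387764  149.60607929] [3.13405424 0.01348091 1.63579781] [ 0.5602784  -0.35367498 -3.29739648] 0.3099408462395984
```

View pics/s7.png

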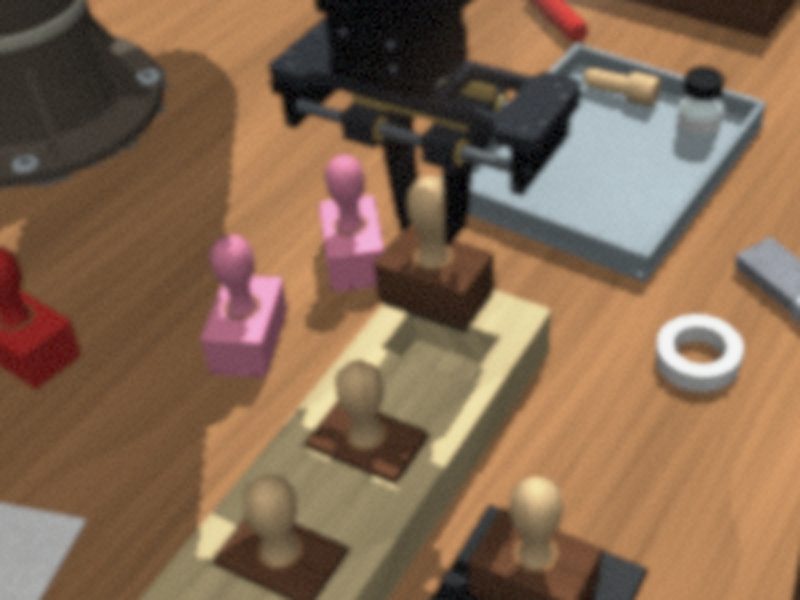

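The stamp hangs upright with its pocket empty. Carry it to the tray, aiming for (520,215).

>>> arm_command --deltas '[[[1,0,0.1,0,0],[1,0,0.2,0,0],[1,0,0.28,0,0],[1,0,0.3,0,0],[1,-0.03,0.3,0,0],[1,-0.03,0.3,0,0],[1,-0.02,0.3,0,0],[1,-0.02,0.3,0,0],[1,0,0.3,0,0],[1,0,0.28,0,0],[1,0,0.2,0,0],[1,0,0.1,0,0]]]'

```text
t: 11.48
eef_pos: [512.0, 207.2, 139.3]
tcp_rot: [-3.134, 0.013, 1.63]
ft_force: [-0.3, 0.0, -4.5]
opening: 0.307
```

>>> arm_command --deltas '[[[1,0,0.05,0,-0.05],[1,0,0,0,-0.03],[1,0,0,0,0]]]'

```text
t: 11.73
eef_pos: [509.9, 215.3, 136.8]
tcp_rot: [-3.13, 0.014, 1.569]
ft_force: [-0.3, 0.0, -3.4]
opening: 0.31
```

>>> arm_command --deltas '[[[1,0.05,0,-0.15,0],[1,0.03,0,-0.15,0],[1,0,0,-0.12,0],[1,0,0,-0.07,0],[1,0,0,-0.04,0],[1,0,0,0,0]]]'

```text
t: 12.23
eef_pos: [517.9, 211.2, 81.1]
tcp_rot: [-3.129, 0.014, 1.568]
ft_force: [0.0, 0.5, -3.7]
opening: 0.307
```

```bash
python3 look.py s8 scene 240 440 130 280
```

```text
12.2833 [518.06110766 211.23942896  81.51093229] [-3.12902773  0.01425543  1.56800823] [-0.67282457 -0.01180651 -3.51820985] 0.3118328972420567
```

View pics/s8.png

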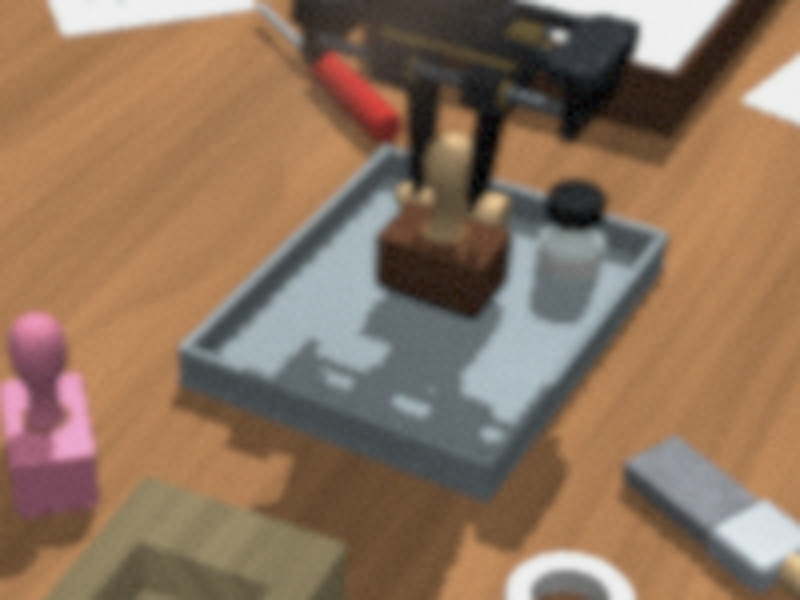

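The stamp is upright, about 9 mm above the floor and clear of the jar and old handle. Lower gently.

>>> arm_command --deltas '[[[1,0,0,-0.03,0],[1,0,0,-0.03,0]]]'

```text
t: 12.45
eef_pos: [518.8, 211.1, 76.5]
tcp_rot: [-3.131, 0.014, 1.568]
ft_force: [-0.6, -0.1, -4.2]
opening: 0.308
```

>>> arm_command --deltas '[[[1,0,0,-0.02,0]]]'

```text
t: 12.53
eef_pos: [518.9, 211.1, 74.7]
tcp_rot: [-3.132, 0.013, 1.568]
ft_force: [-0.8, 0.1, -3.2]
opening: 0.311
```

>>> arm_command --deltas '[[[1,0,0,-0.015,0]]]'

```text
t: 12.62
eef_pos: [519.0, 211.1, 73.3]
tcp_rot: [-3.132, 0.013, 1.568]
ft_force: [-0.1, -0.6, -2.8]
opening: 0.311
```

>>> arm_command --deltas '[[[1,0,0,-0.01,0]]]'

```text
t: 12.7
eef_pos: [519.1, 211.2, 72.3]
tcp_rot: [-3.133, 0.013, 1.568]
ft_force: [2.4, 0.7, -0.0]
opening: 0.314
```

>>> arm_command --deltas '[[[1,0,0,-0.01,0]]]'

```text
t: 12.78
eef_pos: [519.5, 211.4, 72.1]
tcp_rot: [-3.134, 0.013, 1.568]
ft_force: [-3.2, -1.3, 16.8]
opening: 0.312
```

>>> arm_command --deltas '[[[1,0,0,-0.01,0]]]'

```text
t: 12.87
eef_pos: [519.5, 211.4, 72.1]
tcp_rot: [-3.134, 0.013, 1.568]
ft_force: [-3.9, -1.8, 13.9]
opening: 0.313
```

The stamp is on the floor. Open and rise.

>>> arm_command --deltas '[[[0.9,0,0,0.005,0],[0.4,0,0,0,0],[0.4,0,0,0,0],[0.4,0,0,0,0],[0.3,0,0,0.1,0],[0.3,0,0,0.25,0],[0.3,0,0,0.25,0],[0.3,0,0,0,0]]]'

```text
t: 13.53
eef_pos: [519.8, 211.8, 136.9]
tcp_rot: [-3.135, 0.013, 1.569]
ft_force: [-0.1, 0.3, 0.3]
opening: 0.686
```

```bash
python3 look.py s9 scene 240 440 130 280
```

```text
13.5833 [519.29920537 211.54704911 135.16209039] [-3.13344547  0.01304614  1.56856449] [ 0.82296791 -0.14124592  0.3019773 ] 0.6944648882884169
```

View pics/s9.png

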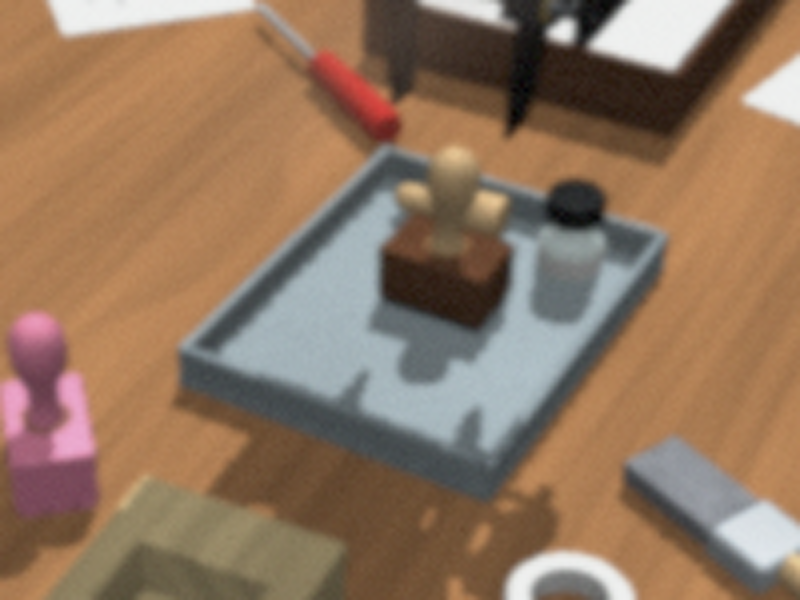

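The first stamp stands upright in the tray at crop (445,270). Back to P1.

>>> arm_command --deltas '[[[0.3,0,-0.15,0.1,0.03],[0.3,0,-0.3,0,0.03],[0.3,0,-0.39,0,0.02],[0.3,0,-0.39,0,0],[0.3,0.02,-0.39,0,0],[0.3,0.02,-0.39,0,0],[0.3,0.03,-0.39,0,0],[0.3,0.03,-0.39,0,0],[0.3,0,-0.39,0,0],[0.3,0,-0.39,0,0],[0.3,0,-0.3,0,0],[0.3,0,-0.15,0,0]]]'

```text
t: 14.58
eef_pos: [524.1, -204.9, 141.8]
tcp_rot: [-3.131, 0.011, 1.643]
ft_force: [-0.0, 1.2, -0.9]
opening: 0.697
```

>>> arm_command --deltas '[[[0.3,0,0,0,0]]]'

```text
t: 14.67
eef_pos: [523.7, -207.9, 141.1]
tcp_rot: [-3.13, 0.011, 1.64]
ft_force: [-0.9, 0.4, -0.1]
opening: 0.697
```

>>> arm_command --deltas '[[[0.3,0.1,0,0,-0.01],[0.3,0.05,0,0,0],[0.3,0,0,0,0]]]'

```text
t: 14.92
eef_pos: [539.4, -207.1, 140.0]
tcp_rot: [-3.129, 0.01, 1.629]
ft_force: [-0.1, 0.5, 0.1]
opening: 0.705
```

>>> arm_command --deltas '[[[0.3,0,0,-0.2,0],[0.3,0,0,-0.2,0],[0.4,0,0,-0.15,0],[0.5,0,0,-0.06,0],[0.5,0,0,0,0],[0.5,0,0,0,0]]]'

```text
t: 15.42
eef_pos: [542.3, -199.6, 77.6]
tcp_rot: [-3.13, 0.01, 1.639]
ft_force: [-0.5, -0.6, 0.1]
opening: 0.514
```

```bash
python3 look.py s10 scene 120 420 200 425
```

```text
15.4667 [ 542.37590821 -199.64765864   77.83142595] [-3.13048549  0.01041977  1.63884492] [ 0.44041779 -0.23674582 -0.22159021] 0.5069905584665034
```

View pics/s10.png

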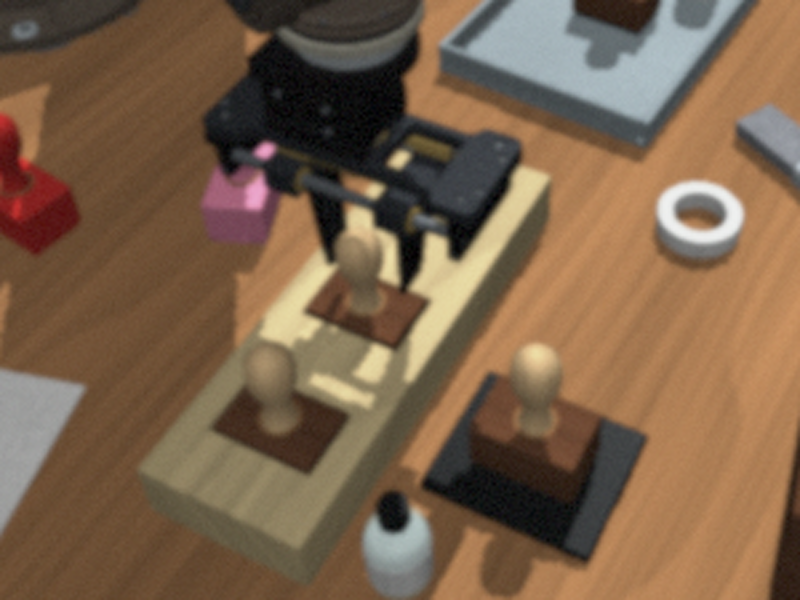

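It straddles the P1 knob but has drifted about 8 mm in y, so correct that before closing.

>>> arm_command --deltas '[[[0.5,-0.03,-0.07,-0.03,-0.01],[0.5,0,0,0,0]]]'

```text
t: 15.63
eef_pos: [540.0, -206.8, 76.1]
tcp_rot: [-3.132, 0.012, 1.632]
ft_force: [0.1, -0.4, 0.2]
opening: 0.501
```

>>> arm_command --deltas '[[[1,0,0,0,0],[1,0,0,0,0],[1,0,0,0,0],[1,0,0,0,0],[1,0,0,0,0]]]'

```text
t: 16.05
eef_pos: [539.9, -207.8, 77.7]
tcp_rot: [-3.134, 0.013, 1.63]
ft_force: [2.0, 0.1, -2.0]
opening: 0.308
```

>>> arm_command --deltas '[[[1,0,0,0.06,0],[1,0,0,0.12,0],[1,0,0,0.15,0],[1,0,0,0.15,0],[1,0,0,0.15,0],[1,0,0,0.1,0],[1,0,0,0,0]]]'

```text
t: 16.63
eef_pos: [539.1, -207.0, 154.0]
tcp_rot: [-3.131, 0.011, 1.63]
ft_force: [0.4, -0.6, -2.2]
opening: 0.311
```

```bash
python3 look.py s11 scene 120 420 150 375
```

```text
16.6833 [ 538.88537295 -206.90638635  153.12065418] [-3.1308539   0.01022988  1.63007553] [ 0.37358721 -0.1351413  -3.28604197] 0.31281324033937447
```

View pics/s11.png

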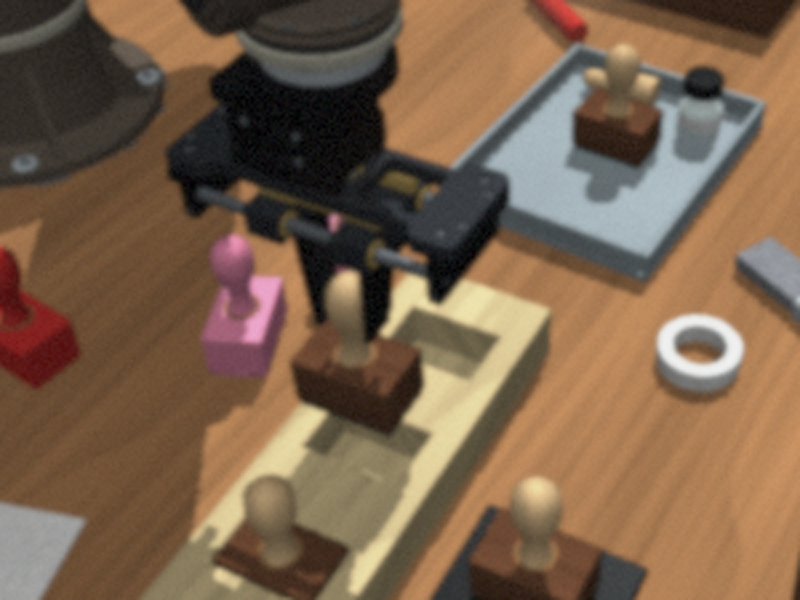

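The second stamp hangs upright. Carry it to about (518,130).

>>> arm_command --deltas '[[[1,0,0.1,0,0],[1,0,0.2,0,0],[1,0,0.3,0,0],[1,0,0.33,0,0],[1,-0.02,0.33,0,0],[1,-0.02,0.33,0,0],[1,-0.02,0.33,0,0],[1,-0.02,0.33,0,0],[1,0,0.32,0,0],[1,0,0.28,0,0],[1,0,0.2,0,-0.03],[1,0,0.1,0,-0.03]]]'

```text
t: 17.68
eef_pos: [521.0, 126.3, 142.2]
tcp_rot: [-3.115, 0.007, 1.577]
ft_force: [0.5, 0.1, -3.0]
opening: 0.311
```

>>> arm_command --deltas '[[[1,0,0,0,-0.02],[1,0,0,0,0]]]'

```text
t: 17.85
eef_pos: [519.2, 129.5, 140.4]
tcp_rot: [-3.112, 0.008, 1.563]
ft_force: [0.6, 0.4, -2.4]
opening: 0.308
```

>>> arm_command --deltas '[[[1,0,0,-0.15,0],[1,0,0,-0.15,0],[1,0,0,-0.12,0],[1,0,0,-0.07,0],[1,0,0,-0.04,0],[1,0,0,0,0]]]'

```text
t: 18.35
eef_pos: [518.0, 126.1, 83.8]
tcp_rot: [-3.11, 0.008, 1.563]
ft_force: [-0.9, -0.5, -2.1]
opening: 0.312
```

```bash
python3 look.py s12 scene 240 440 130 280
```

```text
18.4 [518.1904713  126.11657042  84.22936761] [-3.1104053   0.00815293  1.56266557] [-0.40991825  0.1174799  -3.03480319] 0.3104367500377713
```

View pics/s12.png

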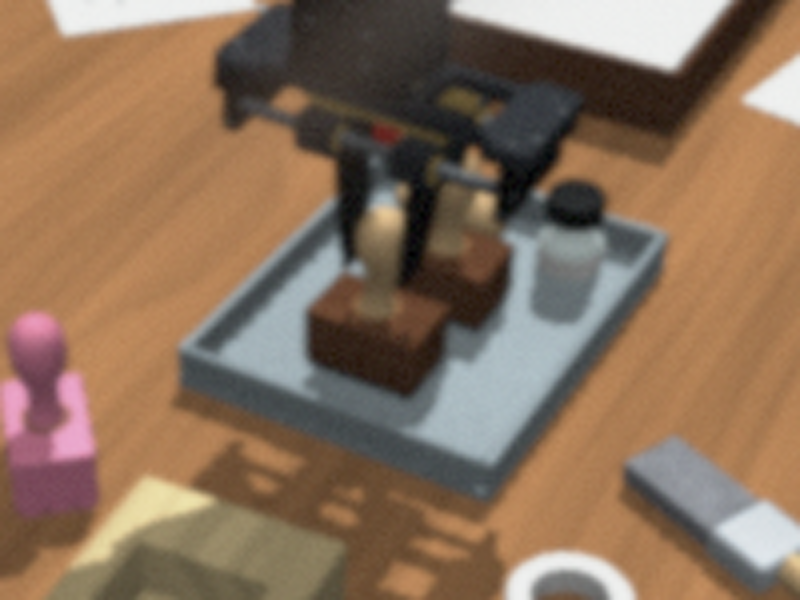

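The second stamp is upright and clear of the first. Lower it gently.

>>> arm_command --deltas '[[[1,0,0,-0.03,0],[1,0,0,-0.02,0]]]'

```text
t: 18.57
eef_pos: [518.8, 125.7, 80.0]
tcp_rot: [-3.112, 0.008, 1.562]
ft_force: [-0.2, 1.2, -1.6]
opening: 0.314
```

>>> arm_command --deltas '[[[1,0,0,-0.015,0]]]'

```text
t: 18.65
eef_pos: [519.1, 125.7, 78.7]
tcp_rot: [-3.113, 0.008, 1.562]
ft_force: [-0.5, 0.2, -2.3]
opening: 0.311
```

>>> arm_command --deltas '[[[1,0,0,-0.01,0]]]'

```text
t: 18.73
eef_pos: [519.2, 125.7, 77.8]
tcp_rot: [-3.113, 0.008, 1.562]
ft_force: [-0.2, -0.0, -2.8]
opening: 0.31
```

>>> arm_command --deltas '[[[1,0,0,-0.01,0]]]'

```text
t: 18.82
eef_pos: [519.3, 125.7, 77.0]
tcp_rot: [-3.114, 0.008, 1.562]
ft_force: [0.3, -0.2, -2.5]
opening: 0.308
```

>>> arm_command --deltas '[[[1,0,0,-0.01,0]]]'

```text
t: 18.9
eef_pos: [519.4, 125.8, 76.1]
tcp_rot: [-3.114, 0.008, 1.562]
ft_force: [-0.0, 1.0, -2.8]
opening: 0.308
```

>>> arm_command --deltas '[[[1,0,0,-0.01,0]]]'

```text
t: 18.98
eef_pos: [519.6, 125.9, 75.4]
tcp_rot: [-3.115, 0.007, 1.562]
ft_force: [-2.1, 2.5, 13.5]
opening: 0.311
```

Contact. Release and rise.

>>> arm_command --deltas '[[[0.9,0,0,0.005,0],[0.4,0,0,0,0],[0.4,0,0,0,0],[0.4,0,0,0,0],[0.3,0,0,0.1,0],[0.3,0,0,0.25,0],[0.3,0,0,0.3,0],[0.3,0,0,0.3,0]]]'

```text
t: 19.65
eef_pos: [517.2, 125.7, 171.2]
tcp_rot: [-3.106, 0.009, 1.563]
ft_force: [1.2, 0.2, 0.4]
opening: 0.69
```

>>> arm_command --deltas '[[[0.3,0,-0.15,0,0],[0.3,-0.2,0.0,0.1,0],[0.3,-0.25,0,0,0],[0.3,-0.2,0,0,0],[0.3,0,0,0,0]]]'

```text
t: 20.07
eef_pos: [453.0, 110.2, 192.3]
tcp_rot: [-3.121, 0.007, 1.562]
ft_force: [0.7, -0.2, 0.2]
opening: 0.701
```

```bash
python3 look.py s13 scene 0 640 0 480; python3 look.py t13 top 160 560 120 420
```

```text
20.1167 [454.68199058 110.23412028 192.53076538] [-3.12211276  0.00709199  1.56221253] [0.5662829  0.71177847 0.42662558] 0.6974340303692014
20.1667 [455.88838661 110.28067041 192.30106733] [-3.12266515  0.00708089  1.56218255] [ 0.50354421 -0.06640988 -0.59425605] 0.69902937720608
```

View pics/s13.png

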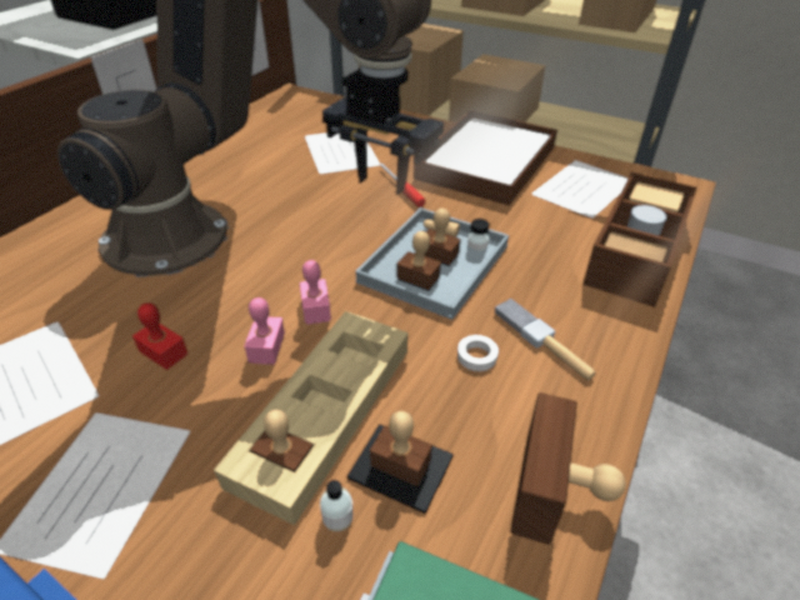

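View pics/t13.png

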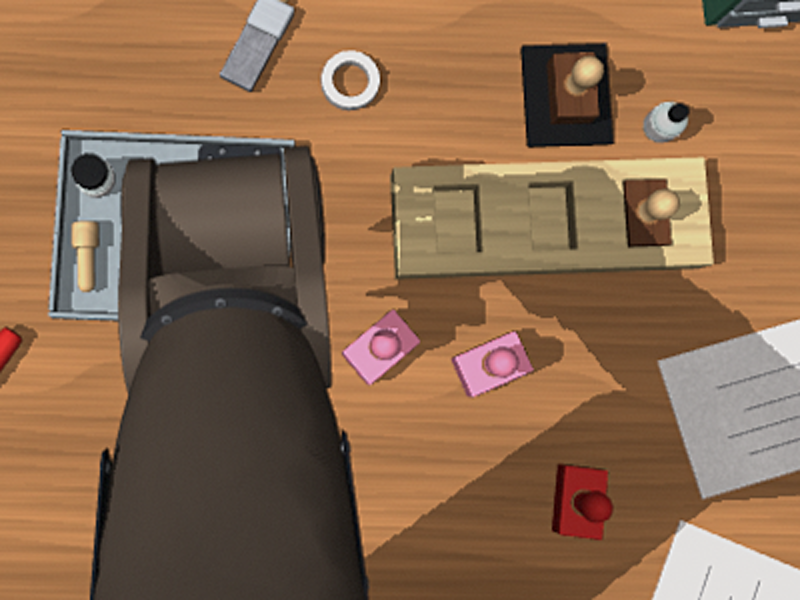

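Both stamps stand upright in the tray. P2 is in its pocket with its knob at top px (490.5,222.5), against (491,222) at the start. Everything else is in place, so I'll hand in.

```bash
python3 -c "
from cell import env
print(env.job_done())"
```

```text
the job is handed in; nothing more can be done
None
```

I rocked all three handles along the rack x. The two pockets nearest the tray held loose stamps, and both now stand upright in the grey tray, about 85 mm apart and clear of the jar and spare handle. I handed the job in at about 20 s.

| Pocket | Knob travel | Verdict |
|---|---|---|
| (533,-107) | at least 17.5 mm at 1–2 N | loose, moved to tray |
| (539,-207) | about 19.5 mm, stops found on both sides | loose, moved to tray |
| (545,-306) | about 6.5 mm between contacts at roughly 7 N | firm, left in place |

- **Firm stamp:** it stayed in its pocket, and its knob is within a pixel of where it started. I pushed it up to 27 N on one side during the test.
- **Setting down:** contact force peaked at about 17 N for the first stamp and about 14 N for the second, so these were firmer than ideal.
- **Last checks:** the final scene view shows both stamps upright and nothing else visibly moved. The arm hid part of the tray from the top camera, so only the scene camera confirmed both stamps there. I did not touch the stamp on the ink pad.

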